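Set the leg of an examination easel and hold its frame upright

ROBOT

A 6-joint arm with a two-finger parallel gripper is mounted at the origin on a cart in front of the work surface, level with it; the furniture and walls round the work are solid. World frame = base frame: x ahead of the robot, y to its left, z up, the work surface at z = 0. Lengths are in m, angles in rad, forces in N, time in s.
With the tool pointing down it reaches from about 0.15 to 0.775 m from the base axis. Payload 6.1 kg.
Tool frame: the origin (TCP) lies midway between the tips of the shut fingers; the grasp point (between the pads) lies 19 mm behind it; z points along the fingers, y is the line along which they close (so a half turn about z gives the same grasp; the last joint's range is limited). The gripper opens to 85 mm and grips with 20 to 120 N. Pads are 22 mm wide; open, the fingers measure 114 mm over their backs; the gripper's body (76 mm by 85 mm) begins 54 mm behind the grasp point. The pads swing forward as they close: fully open they stand 13 mm farther back than shut.
Start: joints at [-1.129, 0.126, -0.04, 1.405, 0, 1.571], TCP at [0.224, -0.475, 0.202] pointing down, gripper open.
Joint ranges: [-2.72, 2.72], [-0.95, 1.95], [-1.27, 1.35], [-1.78, 2.02], [-1.46, 1.47], [-3.14, 3.14]. Speed limits (rad/s): [2.39, 2.39, 3.01, 3.14, 3.14, 3.14].

INTERFACE

Orientations are given as a unit quaternion [x, y, z, w].
In Python, from plant import robot gives the robot as it stands. The module is installed in compiled form; this text tells all that it offers.
- The arm moves only by the tool apply_moves, never from a script. Its argument "plan" is one flat list of numbers, 6 for each row, row after row: the shift along the world's x, y, z in cm, then the turn, a rotation vector about the world's x, y, z in degrees. A call has 1 to 8 rows; each row shifts and turns the commanded pose from where the row before left it; what a row does not reach is not made up. A row lasts 1/8 s, in which the tool goes at most 62.5 mm and 10.7 degrees, less where a joint would pass 70% of its speed; a pose out of reach is approached as far as the arm can. A call with a gripper value outside its range is refused whole. "claw" is the opening, from 0 (shut) to 1 (fully open), set as the call begins (left out, the last holds). The fingers move at their own pace and stop on an object; the grip force is fixed at half the most. Time passes only in rows, so rows that do not move let the fingers close. It gives the time, the measured TCP pose, the force, the opening and the grip force at its end, in the units of the state.
- robot.get_state(): the state, without advancing time (a new reading comes with each control period).
- robot.get_image(name): name is "scene" or "side" or "wrist"; returns a dict with "image" (420x560x3 uint8, blue, green, red), "z_map" (420x560 float32, m along the optical axis (not along the pixel's ray), 0 where there is no reading), "mtx" (3x3 intrinsics, pixels), "R" (3x3) and "t" (3): a world point X has camera coordinates R X + t. Camera axes: x right, y down, z forward; pixel columns grow to the right and rows downward; lengths in m; the calibration is good to about 2 mm. A picture is of the moment at which its call begins.
- robot.job_done(): hands the job in; it is judged then, once.
Trained networks look in a picture, given as the dict that the camera call returned (one of the last four; its "shot" number tells which), for a name from the list of things; names that differ only in an ending like _2 or _b are one class to them, and where a whole thing is asked for, a point or a joint stands for the part that bears it (a point fixed in the world has none). Each returns a list of dicts, best first, with "score" (0 to 1); they miss things now and then, are a little off and sometimes report something else, mostly with a low value. They report only what shows in the picture. A call takes as long as a camera call.
- robot.boxes_of(picture, thing): "location" ([x, y, z] in m, in world coordinates, good to about 4 mm: the middle of the surface that is visible of it).
- robot.pinpoint(picture, thing): "location" ([x, y, z] in m, in world coordinates, good to about 4 mm: a listed point, or the origin of a listed thing).
The state is a dict: "t": time; "joints": joint angles; "joint_velocities": joint speeds; "effort": joint torques, N m; "tcp_pos": TCP position; "tcp_rot": TCP orientation; "wrist_force": force on the tool from outside, world axes, zero at the start; "moment": the same for the moment, N m; "finger_gap": opening from 0.0 (shut) to 1.0 (fully open); "finger_force": force on a finger pad.
Only numpy, scipy, OpenCV 4.12 (cv2) and the standard library are available. Lean on these libraries where they do the work, as an engineer would, in place of code of your own. Each camera call takes 0.05 s, during which the arm holds its last target. There are 200 camera calls.

TASK

Swing the red leg at the right side of the small easel from its folded, upward position backward and down past its centre until it falls fully down. Then raise the frame with the mounted sheet from its backward lean until it stands upright, and finish while still holding it upright, so that a colleague can pin the leg: it tips back if let go. Handle the easel gently, never gripping it with more than about 40 N, and leave the other things on the table undisturbed.

Things in the scene. Friction and masses are not known exactly. Their poses are not given: they have to be found in the camera images.
- easel: the easel's fixed aluminium base plate, 165 x 300 x 10 mm, lying on the table; origin on the table right below the middle of the frame's hinge axis; x points to the back of the easel (away from the robot, the way the frame leans), y along the hinge axis to the left, z up
- hinge (a point): middle of the hinge axis at the frame's foot, 35 mm above the table; the axis runs along the easel's y
- tilt (a joint): angle of the frame about its hinge, rad: 0 = leaning back 0.35 rad (20 degrees) on its rest posts, grows as the frame rises toward the robot, 0.35 = upright, 0.65 = tipped forward on its stop. The hinge turns freely; about upright the frame (with leg some 0.6 to 1 kg) falls back if let go
- frame: the frame: plywood board 10 x 240 x 205 mm with a mounted sheet on its front and a carrying bar on top; origin on the hinge axis, z up along the board, y along the hinge to the left; the board's middle plane lies 13 mm behind the hinge axis (frame x = +13 mm)
- bar (a point): middle of the black round carrying bar on top of the frame: 12 mm thick, 100 mm long along the easel's y, free over the middle 90 mm; 235 mm from the hinge axis up along the board and 13 mm behind it; the board's top edge is 30 mm below the bar's middle
- leg (a joint): angle of the red leg about its hub on the frame's right edge, rad: 0 = folded, pointing up along the board; grows as it swings backward and down in the plane of easel x and z; 2.6 = fully down on its stop. A brass counterweight on a 50 mm arm (it points to the front when the leg is folded) makes the leg fall back to 0 before the centre at about 1.15, and on to 2.6 past it, with no more than about 0.07 N m (some 0.6 N at the knob)
- leg_hub (a point): point on the leg's swing axis (parallel to the easel's y), level in y with the middle of the knob; 130 mm above the hinge axis along the board
- leg_knob (a point): middle of the black round knob that sticks out to the right (easel -y) from the leg, 14 mm thick, 32 mm long along the easel's y, 115 mm from the hub axis; the leg goes on 20 mm past it to its foot
- tape_masking: roll of masking tape, a bystander; origin under its middle
- slide_box: blue slide box, a bystander; origin under its middle
- bottle_a: brown bottle with black cap, a bystander; origin under its middle
- bottle_c: white bottle with blue cap, a bystander; origin under its middle
- loupe: black loupe, a bystander; origin under its middle

How it is judged:
By the outcome, as a careful person would: the job done as asked, in the order asked, and still so for the second after the job is handed in, while the arm keeps its last pose, push and grip.
It also fails if it takes over 48 s, if anything falls off the work surface, if the arm or the gripper's body presses on something with over 40 N, if the wrist force passes 120 N, or if a joint passes its speed limit or range.

## Working session

There is one attempt and no reset: what is moved stays moved. The work goes in short steps, Python scripts to look and compute and a tool call to move; the robot and the scene stay as the last step left them, time stands still between calls to the robot, and variables do not carry over. Pictures are saved under pics/ and viewed, at most 13 in all, crops included, and the job is handed in when it is done.

Besides the shell and the picture viewer there is one more tool, called after ">>>" as name(argument=value, ...) on one line, values as JSON. apply_moves: Moves the arm, as the interface text tells. Its arguments: {"type":"object","properties":{"plan":{"type":"array","items":{"type":"number"}},"claw":{"type":"number"}},"required":["plan"]}

```bash
mkdir -p pics
cat > h.py <<'E'
import cv2,numpy as np
from plant import robot
def find(cam,names,fn=robot.pinpoint,save=None):
    p=robot.get_image(cam)
    if save: cv2.imwrite('pics/'+save,p['image'])
    for n in names:
        print(cam,n,[(np.round(d['location'],3).tolist(),round(d['score'],2)) for d in fn(p,n)[:2]])
    return p
def st():
    s=robot.get_state()
    for k in ['t','joints','tcp_pos','tcp_rot','wrist_force','finger_gap','finger_force']: print(k,np.round(s[k],3))
E
python3 - <<'E'
from h import *
N=['easel','hinge','frame','bar','leg_hub','leg_knob']
B=['tape_masking','slide_box','bottle_a','bottle_c','loupe']
find('scene',N+B,save='s0.png'); find('side',N+B,save='d0.png')
a=cv2.imread('pics/s0.png');b=cv2.imread('pics/d0.png')
cv2.imwrite('pics/c0.png',cv2.resize(np.vstack([a,b]),(800,1200))[:]) 
st()
E
```

```text
scene easel [([0.471, 0.063, 0.001], 0.57)]
scene hinge [([0.475, 0.067, 0.035], 0.63)]
scene frame [([0.473, 0.062, 0.035], 0.83)]
scene bar [([0.566, 0.055, 0.252], 0.97)]
scene leg_hub [([0.515, -0.094, 0.15], 0.74)]
scene leg_knob [([0.555, -0.101, 0.261], 0.81), ([0.773, 0.226, -0.004], 0.57)]
scene tape_masking [([0.699, -0.368, -0.003], 0.54)]
scene slide_box [([0.456, 0.322, 0.002], 0.72), ([0.557, -0.312, 0.004], 0.64)]
scene bottle_a [([0.458, 0.325, 0.001], 0.79), ([0.553, 0.328, 0.003], 0.78)]
scene bottle_c [([0.458, 0.325, 0.001], 0.79), ([0.553, 0.328, 0.003], 0.78)]
scene loupe [([0.776, 0.23, -0.004], 0.73)]
side easel [([0.476, 0.063, 0.002], 0.91)]
side hinge [([0.475, 0.067, 0.032], 0.98), ([0.568, 0.059, 0.252], 0.28)]
side frame [([0.475, 0.062, 0.031], 0.72)]
side bar [([0.565, 0.059, 0.255], 0.95)]
side leg_hub [([0.523, -0.099, 0.154], 0.48)]
side leg_knob [([0.558, -0.1, 0.259], 0.55)]
side tape_masking [([0.704, -0.373, 0.004], 0.57)]
side slide_box [([0.561, -0.315, 0.0], 0.71)]
side bottle_a [([0.457, 0.321, -0.002], 0.66), ([0.553, 0.325, 0.001], 0.59)]
side bottle_c [([0.457, 0.321, -0.002], 0.66), ([0.553, 0.325, 0.001], 0.59)]
side loupe [([0.775, 0.228, -0.006], 0.47), ([0.569, 0.061, 0.251], 0.24)]
t 1.2
joints [-1.129  0.126 -0.04   1.405 -0.     1.571]
tcp_pos [ 0.224 -0.475  0.202]
tcp_rot [ 0.976  0.219 -0.    -0.   ]
wrist_force [-0.767 -0.294 -0.266]
finger_gap 1.0
finger_force 0.0
```

View pics/s0.png

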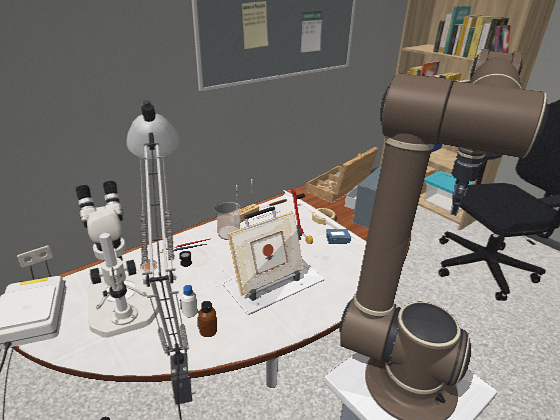

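View pics/d0.png

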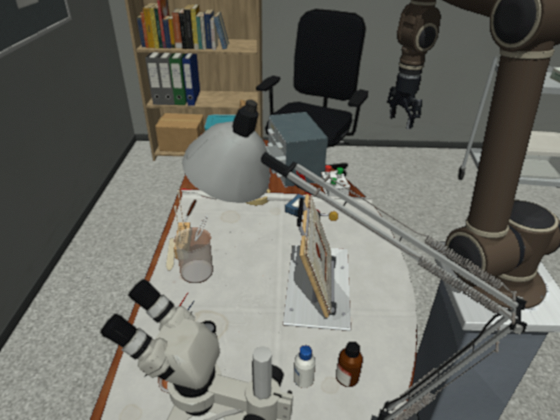

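The easel stands mid-table around scene pixel (268,250). Its red leg points up at (297,210), the bottles are at the left, and the box and tape are to the right behind. I'll check the lamp's clearance, then move.

Run:
```python
from h import *
for c in ['scene','side']:
    p=robot.get_image(c); z=p['z_map']; v,u=np.nonzero(z>0)
    P=np.c_[u,v,np.ones(len(u))]@np.linalg.inv(p['mtx']).T*z[v,u][:,None]
    X=(P-p['t'])@p['R']
    m=(X[:,0]>.2)&(X[:,0]<.95)&(X[:,1]>-.45)&(X[:,1]<.35)&(X[:,2]>.27)&(X[:,2]<.9)
    X=X[m]; print(c,len(X))
    k,n=np.unique(np.floor(X/.1).astype(int),axis=0,return_counts=True)
    for a,b in zip(k,n):
        if b>5: print(a/10,b,end=' ')
```

```text
scene 2398
[ 0.2 -0.5  0.2] 28 [ 0.2 -0.5  0.3] 340 [ 0.2 -0.5  0.4] 302 [ 0.2 -0.5  0.6] 71 [ 0.2 -0.5  0.7] 132 [ 0.2 -0.4  0.6] 17 [ 0.2 -0.4  0.7] 64 [ 0.5 -0.1  0.2] 29 [0.5 0.3 0.5] 34 [0.6 0.2 0.4] 49 [0.6 0.2 0.5] 344 [0.6 0.3 0.4] 112 [0.6 0.3 0.5] 776 [0.6 0.3 0.6] 95 side 5782
[ 0.2 -0.5  0.2] 55 [ 0.2 -0.5  0.3] 428 [ 0.2 -0.5  0.4] 530 [ 0.2 -0.5  0.5] 752 [ 0.2 -0.5  0.6] 169 [ 0.2 -0.1  0.6] 354 [0.2 0.  0.6] 429 [ 0.5 -0.1  0.2] 21 [0.5 0.3 0.5] 88 [0.6 0.3 0.4] 103 [0.6 0.3 0.5] 1759 [0.6 0.3 0.6] 311 [0.7 0.3 0.5] 768
```

>>> apply_moves(plan=[3,4,3,0,0,8,3,4,3,0,0,8,3,4,3,0,0,8,3,4,3,0,0,8,3,4,3,0,0,8,3,4,3,0,0,8,3,4,2,0,0,8], claw=0)

```text
t: 2.17
tcp_pos: [0.4353, -0.1932, 0.404]
tcp_rot: [0.757, 0.653, 0.0, 0.001]
wrist_force: [1.1, -1.4, -0.8]
finger_gap: 0.001
finger_force: 0.0
```

>>> apply_moves(plan=[3,4,0,0,0,3.5,3,4,0,0,0,0,0,0,0,0,0,0])

```text
t: 2.55
tcp_pos: [0.4961, -0.1122, 0.4014]
tcp_rot: [0.737, 0.676, -0.0, -0.001]
wrist_force: [0.2, -0.5, -0.3]
finger_gap: -0.001
finger_force: 0.0
```

Run:
```python
from h import *
find('wrist',['bar','leg_knob','leg_hub'],save='w1.png')
find('side',['leg_knob','bar']);find('scene',['leg_knob','bar']); st()
```

```text
wrist bar [([0.566, 0.054, 0.25], 0.56)]
wrist leg_knob [([0.561, -0.097, 0.262], 0.67)]
wrist leg_hub [([0.521, -0.097, 0.155], 0.87)]
side leg_knob [([0.56, -0.094, 0.261], 0.46), ([0.56, -0.31, 0.001], 0.16)]
side bar [([0.569, 0.056, 0.251], 0.88), ([0.52, -0.098, 0.151], 0.6)]
scene leg_knob [([0.556, -0.1, 0.262], 0.66)]
scene bar [([0.568, 0.057, 0.25], 0.82)]
t 3.05
joints [-0.229  0.189  0.489  1.871 -0.     1.434]
tcp_pos [ 0.494 -0.115  0.403]
tcp_rot [0.739 0.674 0.    0.   ]
wrist_force [-0.196 -0.154  0.71 ]
finger_gap 0.0
finger_force 0.0
```

View pics/w1.png

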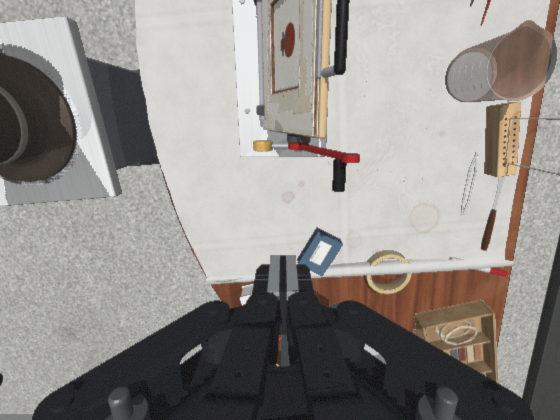

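Seen from the wrist, the leg runs from (297,146) to (358,157) and the knob sticks out at (339,172). I'll move the shut fingers down in front of it.

>>> apply_moves(plan=[0.5,0.7,-4,0,0,0,0.5,0.7,-4,0,0,0,0.5,0,-4,0,0,0,0.5,0,-3.5,0,0,0,0,0,0,0,0,0])

```text
t: 3.68
tcp_pos: [0.5129, -0.1005, 0.245]
tcp_rot: [0.739, 0.674, -0.002, -0.002]
wrist_force: [-0.1, -0.1, 0.7]
finger_gap: -0.002
finger_force: 0.0
```

Run:
```python
from h import *
find('wrist',['leg_knob'],save='w2.png'); st()
```

```text
wrist leg_knob [([0.562, -0.099, 0.261], 0.78)]
t 3.775
joints [-0.193  0.129  0.065  1.506 -0.     1.468]
tcp_pos [ 0.514 -0.101  0.249]
tcp_rot [0.738 0.674 0.    0.   ]
wrist_force [ 0.29   0.462 -0.181]
finger_gap -0.003
finger_force 0.0
```

View pics/w2.png

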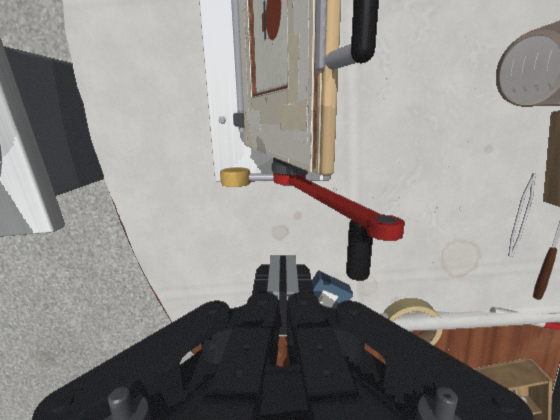

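>>> apply_moves(plan=[1.2,0.1,0,0,0,0,1.2,0,0,0,0,0,1.65,-0.1,-0.6,0,5,0,1.65,-0.15,-0.7,0,5,0,1.35,-0.1,-1.1,0,5,0,1.35,-0.1,-1.3,0,5,0])

```text
t: 4.53
tcp_pos: [0.6001, -0.1041, 0.2103]
tcp_rot: [0.727, 0.664, -0.129, -0.117]
wrist_force: [0.3, -0.0, 0.7]
finger_gap: 0.0
finger_force: 0.0
```

Run:
```python
from h import *
find('wrist',['leg_knob'],save='w3.png'); find('side',['leg_knob']);find('scene',['leg_knob']); st()
```

```text
wrist leg_knob [([0.561, -0.097, 0.261], 0.58)]
side leg_knob [([0.558, -0.096, 0.26], 0.45)]
scene leg_knob [([0.556, -0.097, 0.263], 0.58)]
t 4.825
joints [-0.146  0.636  0.65   1.927 -0.05   1.524]
tcp_pos [ 0.599 -0.104  0.212]
tcp_rot [ 0.727  0.664 -0.127 -0.116]
wrist_force [ 0.127 -0.467  0.833]
finger_gap 0.002
finger_force 0.0
```

View pics/w3.png

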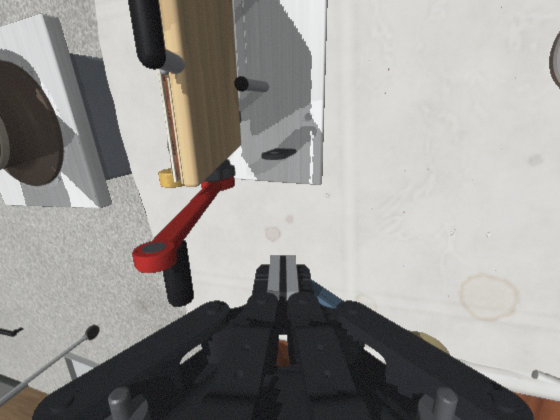

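The leg is still folded: the knob is at (178,270) and the fingers are past it. I'll find where the fingertips really are relative to it.

Run:
```python
from h import *
p=robot.get_image('wrist'); s=robot.get_state()
K,R,t=p['mtx'],p['R'],p['t']
def pr(X): c=K@(R@np.array(X)+t); return np.round(c[:2]/c[2]),round(c[2],3)
print('tcp',pr(s['tcp_pos']))
from scipy.spatial.transform import Rotation as Ro
T=Ro.from_quat(s['tcp_rot']).as_matrix(); print(T.round(2)); print('cam fwd',R[2].round(2),'cam pos',(-R.T@t).round(3))
z=p['z_map']
def un(u,v): return R.T@(np.linalg.inv(K)@[u,v,1]*z[v,u]-t)
for u,v in [(283,258),(283,270),(283,290),(276,262),(291,262),(262,270),(305,270)]:
    print(u,v,z[v,u].round(3),(T.T@(un(u,v)-s['tcp_pos'])).round(4))
for u,v in [(178,250),(178,270),(180,295),(150,255)]: print('knob/leg',u,v,un(u,v).round(4))
```

```text
tcp (array([280., 249.]), np.float64(0.188))
[[ 0.09  0.94 -0.34]
 [ 1.   -0.09 -0.  ]
 [-0.03 -0.34 -0.94]]
cam fwd [-0.35 -0.32 -0.88] cam pos [ 0.665 -0.023  0.37 ]
283 258 0.15 [ 0.0117  0.0018 -0.0356]
283 270 0.139 [ 0.0117  0.0018 -0.0478]
283 290 0.123 [ 0.012   0.0018 -0.0649]
276 262 0.146 [ 0.0118 -0.0017 -0.04  ]
291 262 0.147 [ 0.0114  0.0059 -0.0393]
262 270 0.147 [ 0.0075 -0.0088 -0.0404]
305 270 0.146 [ 0.0079  0.0129 -0.0411]
knob/leg 178 250 [ 0.577  -0.075   0.2779]
knob/leg 178 270 [ 0.5629 -0.0933  0.266 ]
knob/leg 180 295 [ 0.5609 -0.1082  0.2667]
knob/leg 150 255 [ 0.5704 -0.0733  0.2871]
```

Run:
```python
from h import *
from scipy.spatial.transform import Rotation as Ro
s=robot.get_state();T=Ro.from_quat(s['tcp_rot']).as_matrix()
for c in ['scene','side','wrist']:
    p=robot.get_image(c); z=p['z_map']; v,u=np.nonzero(z>0)
    X=(np.c_[u,v,np.ones(len(u))]@np.linalg.inv(p['mtx']).T*z[v,u][:,None]-p['t'])@p['R']
    L=(X-s['tcp_pos'])@T; m=(abs(L[:,:2]).max(1)<.03)&(L[:,2]>-.1)&(L[:,2]<.02); L=L[m]
    print(c,len(L))
    for a in np.arange(-.1,.02,.01):
        q=L[(L[:,2]>=a)&(L[:,2]<a+.01)]
        if len(q): print(a.round(2),len(q),q.min(0).round(3),q.max(0).round(3))
    if c=='side':
        cc=p['mtx']@(p['R']@s['tcp_pos']+p['t']); a,b=(cc[:2]/cc[2]).astype(int); print(a,b)
        cv2.imwrite('pics/side3.png',cv2.resize(p['image'][b-50:b+50,a-60:a+60],None,fx=6,fy=6))
```

```text
scene 156
-0.1 27 [-0.005 -0.029 -0.1  ] [ 0.017  0.029 -0.09 ]
-0.09 30 [-0.012 -0.029 -0.09 ] [ 0.013  0.029 -0.08 ]
-0.08 31 [-0.013 -0.03  -0.08 ] [ 0.014  0.029 -0.07 ]
-0.07 22 [-0.014 -0.017 -0.07 ] [ 0.013  0.009 -0.061]
-0.06 22 [-0.007 -0.014 -0.059] [ 0.012  0.006 -0.051]
-0.05 13 [ 0.005 -0.015 -0.048] [ 0.011  0.015 -0.041]
-0.04 11 [ 0.001 -0.008 -0.04 ] [ 0.011  0.004 -0.031]
side 95
-0.1 15 [-0.013 -0.03  -0.099] [ 0.021 -0.014 -0.091]
-0.09 25 [-0.012 -0.03  -0.089] [ 0.016 -0.013 -0.081]
-0.08 5 [ 0.005 -0.028 -0.08 ] [ 0.013  0.02  -0.075]
-0.07 1 [ 0.007  0.011 -0.062] [ 0.007  0.011 -0.062]
-0.06 10 [ 0.005 -0.003 -0.06 ] [ 0.015  0.011 -0.05 ]
-0.05 21 [ 0.004 -0.005 -0.05 ] [ 0.013  0.012 -0.04 ]
-0.04 17 [ 0.004 -0.008 -0.039] [ 0.014  0.01  -0.032]
-0.03 1 [ 0.007 -0.    -0.03 ] [ 0.007 -0.    -0.03 ]
286 187
wrist 10670
-0.1 1905 [-0.009 -0.03  -0.1  ] [ 0.019  0.03  -0.09 ]
-0.09 4396 [-0.011 -0.03  -0.09 ] [ 0.015  0.03  -0.08 ]
-0.08 2069 [-0.011 -0.03  -0.08 ] [ 0.015  0.03  -0.07 ]
-0.07 807 [-0.011 -0.016 -0.07 ] [ 0.014  0.016 -0.06 ]
-0.06 677 [ 0.007 -0.013 -0.06 ] [ 0.013  0.014 -0.05 ]
-0.05 560 [ 0.007 -0.013 -0.05 ] [ 0.012  0.014 -0.04 ]
-0.04 256 [ 0.007 -0.012 -0.04 ] [ 0.012  0.013 -0.033]
```

View pics/side3.png

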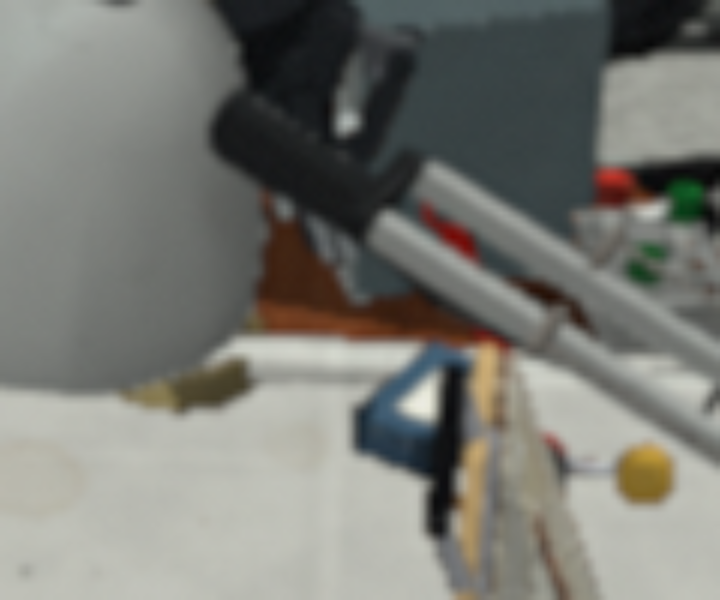

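All three cameras agree that the real fingertips end about 31 mm short of the reported TCP, so the fingers passed above the knob. I'll go back and repeat the push 31 mm deeper.

>>> apply_moves(plan=[0,0,5,0,-5,0,-4.3,0.3,1,0,-5,0,-4.3,0.2,0,0,-5,0,0,0,0,0,-5,0,0,0,-2.7,0,0,0,0,0,-2.7,0,0,0,0,0,0,0,0,0])

```text
t: 5.9
tcp_pos: [0.5106, -0.0988, 0.2161]
tcp_rot: [0.738, 0.674, -0.0, -0.0]
wrist_force: [-0.5, -0.5, 0.5]
finger_gap: -0.0
finger_force: 0.0
```

Run:
```python
from h import *
find('wrist',['leg_knob']); st()
```

```text
wrist leg_knob [([0.558, -0.095, 0.258], 0.88)]
t 6.0
joints [-0.191  0.119 -0.014  1.437 -0.     1.47 ]
tcp_pos [ 0.512 -0.099  0.218]
tcp_rot [0.738 0.674 0.001 0.001]
wrist_force [ 0.82  -0.806  0.308]
finger_gap 0.0
finger_force 0.0
```

>>> apply_moves(plan=[1.3,-0.1,0,0,0,0,1.3,-0.1,0,0,0,0,1.4,-0.1,-0.5,0,5,0,1.4,-0.1,-0.75,0,5,0,1.1,-0.1,-1,0,5,0,1.05,-0.1,-1.25,0,5,0])

```text
t: 6.75
tcp_pos: [0.5895, -0.1051, 0.1808]
tcp_rot: [0.727, 0.664, -0.129, -0.118]
wrist_force: [-0.6, 0.1, 0.7]
finger_gap: -0.003
finger_force: 0.3
```

Run:
```python
from h import *
find('wrist',['leg_knob','leg_hub'],save='w4.png'); find('side',['leg_knob']);find('scene',['leg_knob','bar']); st()
```

```text
wrist leg_knob [([0.622, -0.102, 0.209], 0.77)]
wrist leg_hub []
side leg_knob [([0.623, -0.103, 0.205], 0.82)]
scene leg_knob [([0.615, -0.104, 0.208], 0.45)]
scene bar [([0.566, 0.058, 0.252], 0.68)]
t 7.15
joints [-0.149  0.597  0.523  1.837 -0.051  1.521]
tcp_pos [ 0.588 -0.105  0.184]
tcp_rot [ 0.728  0.664 -0.127 -0.115]
wrist_force [-0.305  0.319  1.037]
finger_gap 0.001
finger_force 0.111
```

View pics/w4.png

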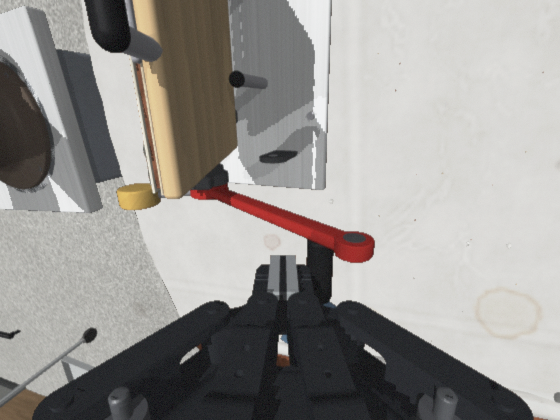

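The leg follows: it's held at about 60° from vertical, with the knob at (318,270) against the fingers. I'll carry on over the centre.

>>> apply_moves(plan=[0.5,-0.05,-1,0,5,0,0.4,0,-1.1,0,5,0,0.15,0,-1.3,0,3,0,0.1,0,-1.4,0,2,0,-0.1,0,-1.4,0,0,0,-0.2,0,-1.4,0,0,0,0,0,0,0,0,0])

```text
t: 8.02
tcp_pos: [0.5824, -0.1043, 0.0924]
tcp_rot: [0.706, 0.645, -0.216, -0.196]
wrist_force: [0.6, 0.8, 0.0]
finger_gap: -0.004
finger_force: 0.0
```

Run:
```python
from h import *
find('wrist',['leg_knob','leg_hub'],save='w5.png'); find('side',['leg_knob']);find('scene',['leg_knob','bar']); st()
```

```text
wrist leg_knob [([0.633, -0.105, 0.117], 0.69), ([0.475, 0.064, 0.001], 0.4)]
wrist leg_hub []
side leg_knob [([0.616, -0.103, 0.096], 0.7)]
scene leg_knob []
scene bar [([0.567, 0.056, 0.254], 0.67)]
t 8.425
joints [-0.134  0.838  0.634  1.952 -0.078  1.549]
tcp_pos [ 0.584 -0.104  0.093]
tcp_rot [ 0.706  0.646 -0.216 -0.195]
wrist_force [0.173 0.422 0.314]
finger_gap 0.002
finger_force 0.0
```

View pics/w5.png

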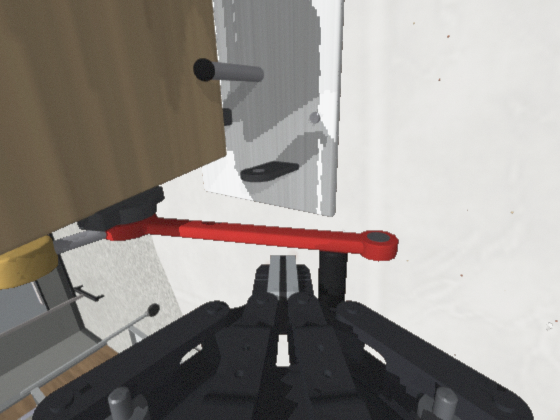

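The leg is past the centre, at about 110° from vertical. I'll withdraw upward to let it fall.

>>> apply_moves(plan=[0.5,0,2,0,0,0,0.5,-0.5,4,0,-8,0,0,-0.5,4,0,-9,0,0,0,4,0,-9,0,0,0,4,0,-9,0])

```text
t: 9.05
tcp_pos: [0.5939, -0.1145, 0.2746]
tcp_rot: [0.738, 0.674, 0.009, 0.011]
wrist_force: [-0.2, -0.4, 0.6]
finger_gap: 0.0
finger_force: 0.0
```

Run:
```python
from h import *
find('wrist',['leg_knob','bar'],save='w6.png'); find('side',['leg_knob','leg_hub'],save='d6.png');find('scene',['leg_knob','bar']); st()
```

```text
wrist leg_knob [([0.545, -0.096, 0.036], 0.89)]
wrist bar [([0.472, 0.068, 0.037], 0.68)]
side leg_knob []
side leg_hub [([0.568, 0.058, 0.251], 0.53)]
scene leg_knob [([0.566, 0.056, 0.253], 0.39)]
scene bar [([0.567, 0.056, 0.251], 0.73)]
t 9.5
joints [-1.900e-01  2.810e-01  3.000e-01  1.573e+00  1.000e-03  1.471e+00]
tcp_pos [ 0.594 -0.114  0.27 ]
tcp_rot [0.738 0.674 0.005 0.006]
wrist_force [ 0.165  0.346 -0.935]
finger_gap -0.002
finger_force 0.0
```

View pics/w6.png

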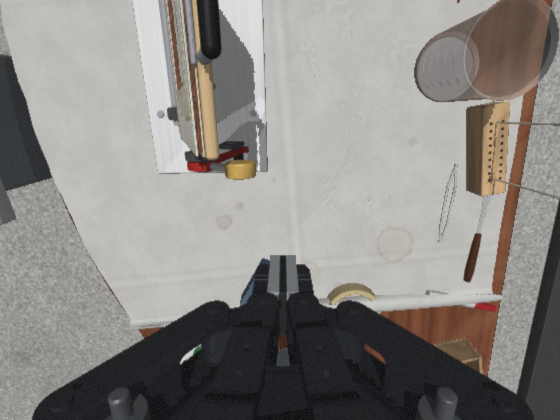

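The leg is fully down: the knob is at (0.545, -0.096, 0.036), as expected for 2.6 rad. Next I'll go above the bar with the fingers opened partway.

>>> apply_moves(plan=[0,0,2,0,0,0,-0.7,4.3,0,0,0,0,-0.7,4.3,0,0,0,0,-0.7,4.3,0,0,0,0,-0.65,4.2,0,0,0,0,0,0,0,0,0,0], claw=0.38)

```text
t: 10.25
tcp_pos: [0.5662, 0.0592, 0.2904]
tcp_rot: [0.737, 0.676, 0.005, 0.007]
wrist_force: [-0.3, -0.6, 0.1]
finger_gap: 0.381
finger_force: 0.0
```

Run:
```python
from h import *
from scipy.spatial.transform import Rotation as Ro
p=find('wrist',['bar'],save='w7.png'); find('scene',['bar']);find('side',['bar']); st()
s=robot.get_state();T=Ro.from_quat(s['tcp_rot']).as_matrix()
p=robot.get_image('wrist')
z=p['z_map']; v,u=np.nonzero(z>0)
X=(np.c_[u,v,np.ones(len(u))]@np.linalg.inv(p['mtx']).T*z[v,u][:,None]-p['t'])@p['R']
L=(X-s['tcp_pos'])@T; m=(abs(L[:,:2]).max(1)<.035)&(L[:,2]>-.09)&(L[:,2]<.05); L=L[m]
for a in np.arange(-.08,.05,.005):
    q=L[(L[:,2]>=a)&(L[:,2]<a+.005)]
    if len(q): print(a.round(3),len(q),q.min(0).round(3),q.max(0).round(3))
```

```text
wrist bar [([0.565, 0.056, 0.25], 0.95)]
scene bar [([0.565, 0.056, 0.252], 0.86)]
side bar [([0.567, 0.064, 0.25], 0.59)]
t 10.55
joints [ 0.101  0.215  0.263  1.6   -0.005  1.764]
tcp_pos [0.567 0.056 0.292]
tcp_rot [0.739 0.674 0.006 0.008]
wrist_force [-0.265 -0.498  0.573]
finger_gap 0.379
finger_force 0.0
-0.08 809 [ 0.007 -0.035 -0.08 ] [ 0.015  0.035 -0.075]
-0.075 600 [-0.006 -0.035 -0.075] [ 0.015  0.035 -0.07 ]
-0.07 731 [-0.01  -0.032 -0.07 ] [ 0.013  0.029 -0.065]
-0.065 372 [-0.01  -0.029 -0.065] [ 0.013  0.031 -0.06 ]
-0.06 470 [-0.01  -0.029 -0.06 ] [ 0.013  0.031 -0.055]
-0.055 409 [-0.011 -0.029 -0.055] [ 0.013  0.031 -0.05 ]
-0.05 384 [-0.01  -0.029 -0.05 ] [ 0.013  0.031 -0.045]
-0.045 347 [-0.01  -0.029 -0.045] [ 0.012  0.031 -0.04 ]
-0.04 275 [-0.01  -0.029 -0.04 ] [ 0.012  0.03  -0.035]
-0.035 111 [-0.01  -0.022 -0.035] [ 0.012  0.024 -0.03 ]
-0.03 9 [-0.003 -0.016 -0.03 ] [ 0.007  0.017 -0.028]
0.03 371 [-0.035 -0.004  0.033] [0.035 0.004 0.035]
0.035 925 [-0.035 -0.005  0.035] [0.035 0.006 0.04 ]
0.04 8 [-0.026 -0.006  0.04 ] [ 0.013 -0.005  0.041]
```

View pics/w7.png

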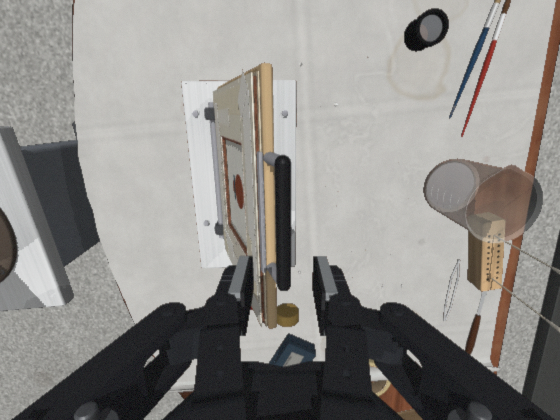

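The open fingers straddle the bar: it is seen at (283,220), between tips at (240,270) and (322,270). I'll lower them around it without squeezing.

>>> apply_moves(plan=[0,0,-3,0,0,0,0,0,-3,0,0,0,0,0,-2.4,0,0,0,0,0,0,0,0,0])

```text
t: 11.1
tcp_pos: [0.5652, 0.0558, 0.2064]
tcp_rot: [0.739, 0.674, 0.005, 0.007]
wrist_force: [-0.3, 0.3, 1.0]
finger_gap: 0.385
finger_force: 0.0
```

Run:
```python
from h import *
find('wrist',['bar']);find('scene',['bar']);find('side',['bar']);st()
```

```text
wrist bar [([0.564, 0.058, 0.253], 0.86)]
scene bar [([0.567, 0.055, 0.251], 0.56)]
side bar [([0.701, -0.374, 0.002], 0.65)]
t 11.4
joints [ 0.102  0.192  0.053  1.41  -0.005  1.764]
tcp_pos [0.567 0.057 0.209]
tcp_rot [0.738 0.674 0.007 0.009]
wrist_force [ 0.23  -0.273 -0.164]
finger_gap 0.378
finger_force 0.0
```

>>> apply_moves(plan=[0,0,0,0,0,0,-0.8,0.1,0.25,0,0,0,-1.2,0.1,0.4,0,0,0,-1.2,0.1,0.35,0,0,0,-1.2,0.1,0.3,0,0,0,-1.2,0.1,0.25,0,0,0,-1.2,0.1,0.2,0,0,0,0,0,0,0,0,0], claw=0.25)

```text
t: 12.4
tcp_pos: [0.4972, 0.0627, 0.2258]
tcp_rot: [0.738, 0.674, 0.007, 0.008]
wrist_force: [0.6, -0.3, 0.5]
finger_gap: 0.249
finger_force: 0.5
```

Run:
```python
from h import *
find('wrist',['bar']);find('scene',['bar','hinge']);find('side',['bar','hinge']);st()
```

```text
wrist bar [([0.5, 0.065, 0.268], 0.86)]
scene bar [([0.499, 0.062, 0.271], 0.87)]
scene hinge [([0.476, 0.063, 0.033], 0.93)]
side bar [([0.505, 0.066, 0.269], 0.97)]
side hinge [([0.475, 0.065, 0.034], 0.79), ([0.455, 0.322, -0.0], 0.7)]
t 12.8
joints [ 0.129  0.067 -0.055  1.429 -0.006  1.79 ]
tcp_pos [0.498 0.063 0.225]
tcp_rot [0.738 0.674 0.006 0.008]
wrist_force [1.152 0.635 0.215]
finger_gap 0.248
finger_force 0.519
```

>>> apply_moves(plan=[-0.5,0.05,0,0,0,0,-0.5,0.05,0,0,0,0,-0.4,0,0,0,0,0,0,0,0,0,0,0])

```text
t: 13.3
tcp_pos: [0.4837, 0.0637, 0.2257]
tcp_rot: [0.738, 0.674, 0.007, 0.008]
wrist_force: [0.0, 0.0, -0.8]
finger_gap: 0.248
finger_force: 0.3
```

Run:
```python
from h import *
from scipy.optimize import least_squares
find('wrist',['bar']);find('scene',['bar','hinge']);find('side',['bar','hinge'],save='d8.png');st()
p=robot.get_image('scene');cv2.imwrite('pics/s8.png',p['image']);z=p['z_map']; v,u=np.nonzero(z>0)
X=(np.c_[u,v,np.ones(len(u))]@np.linalg.inv(p['mtx']).T*z[v,u][:,None]-p['t'])@p['R']
a=X-[.4745,.065,.035]; x=a[:,:2]@[.996,-.087]; y=a[:,:2]@[.087,.996]
m=(abs(y)<.1)&(a[:,2]>.04)&(a[:,2]<.17)&(x>-.03)&(x<.06)
A=np.c_[a[m,2],y[m],np.ones(m.sum())]; r=least_squares(lambda c:A@c-x[m],[0,0,0],loss='soft_l1',f_scale=.002)
print(m.sum(),'slope deg back',np.degrees(np.arctan(r.x[0])).round(2),r.x.round(4))
b=cv2.imread('pics/d8.png'); cv2.imwrite('pics/c8.png',np.hstack([cv2.resize(p['image'][160:330,180:400],(400,309)),cv2.resize(b[130:360,230:420],(400,484))[:309]]))
```

```text
wrist bar [([0.485, 0.06, 0.27], 0.83)]
scene bar [([0.488, 0.06, 0.273], 0.71)]
scene hinge [([0.476, 0.063, 0.035], 0.66), ([0.555, -0.317, 0.003], 0.19)]
side bar [([0.489, 0.067, 0.268], 0.63), ([0.7, -0.372, -0.001], 0.32)]
side hinge [([0.477, 0.066, 0.037], 0.8)]
t 13.7
joints [ 0.134  0.04  -0.083  1.428 -0.006  1.796]
tcp_pos [0.484 0.064 0.226]
tcp_rot [0.738 0.674 0.007 0.008]
wrist_force [0.79  1.2   0.621]
finger_gap 0.25
finger_force 0.364
1800 slope deg back -0.46 [-0.008  -0.0154  0.0067]
```

View pics/c8.png

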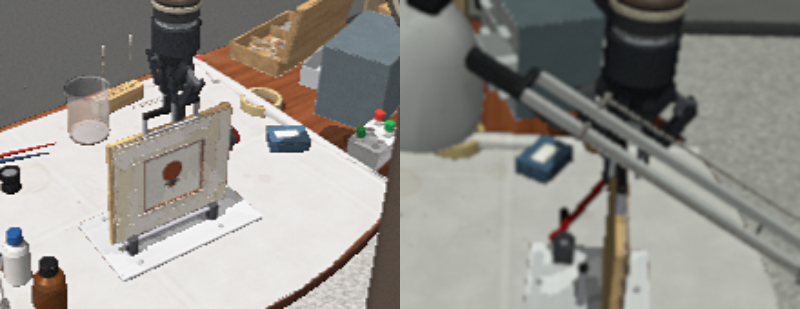

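The frame stands upright, within about 0.5° by depth. It rests on the rear finger with the leg down behind it, and the bystanders are where they were. I'll hand the job in.

```bash
python3 -c "
from plant import robot
print(robot.job_done())"
```

```text
the job is handed in; nothing more can be done
None
```

The red leg is fully down and the frame is held upright (within about 0.5°), resting lightly against the rear finger with the bar between the part-open fingers and not squeezed; the job was handed in at about 14 s, but no verdict came back.

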